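# Click the kettle base's temperature lever home at the green marker, then press start

### The arm

A 6-joint arm with a two-finger parallel gripper is mounted at the origin on the work surface. World frame = base frame: x ahead of the robot, y to its left, z up, the work surface at z = 0. Lengths are in mm, angles in rad, forces in N, time in s.
With the tool pointing down it reaches from about 225 to 725 mm from the base axis. Payload 3.1 kg.
Tool frame: the origin (TCP) lies at the very end of the fingers, on their centre line; the grasp point (between the pads) lies 19 mm behind it; z points along the fingers, y is the line along which they close (so a half turn about z gives the same grasp; the last joint's range is limited). The gripper opens to 85 mm and grips with 20 to 120 N. Pads are 22 mm wide; open, the fingers measure 114 mm over their backs; the gripper's body (76 mm by 85 mm) begins 54 mm behind the grasp point. The pads swing forward as they close: fully open they stand 13 mm farther back than shut.
Start: joints at [1.072, 0.048, 0.099, 1.622, 0, 1.443], TCP at [190.246, 489.309, 231.312] pointing down, gripper open.
Joint ranges: [-2.91, 2.91], [-0.99, 1.94], [-1.21, 1.42], [-2.12, 2.29], [-1.49, 1.47], [-3.14, 3.14]. Speed limits (rad/s): [2.79, 2.79, 3.14, 3.14, 3.14, 3.14].

### API

Orientations are given as a unit quaternion [w, x, y, z].
In Python, from station import ctrl, optics gives the robot as it stands.
- The arm moves only by the tool step_arm, never from a script. Its argument "steps" is one flat list of numbers, 6 for each row, row after row: the shift along the tool's x, y, z in mm, then the turn, a rotation vector about the tool's x, y, z in rad. In form: [x, y, z, ax, ay, az, x, y, z, ax, ay, az, ...]. A call has 1 to 20 rows; each row shifts and turns the commanded pose from where the row before left it, along the tool's axes as they then stand; what a row does not reach is not made up. A row lasts 1/10 s, in which the tool goes at most 50 mm and 8.59 degrees, less where a joint would pass 70% of its speed; a pose out of reach is approached as far as the arm can. A call with a gripper value outside its range is refused whole. "gripper" is the finger opening in mm, from 0 to 85.4, set as the call begins (left out, the last holds). The fingers move at their own pace and stop on an object; the grip force is fixed at half the most. Time passes only in rows, so rows that do not move let the fingers close. It gives the time, the measured TCP pose, the force, the opening and the grip force at its end, in the units of the state.
- ctrl.get_state(): the state, without advancing time (a new reading comes with each control period).
- optics.grab_frame(name): name is "scene" or "top" or "wrist"; returns a dict with "image" (400x640x3 uint8, red, green, blue), "camera_matrix" (3x3 intrinsics, pixels), "k1" (the pictures are not rectified: a ray, as slopes to the right and down, at radius r is drawn at 1 + k1 r^2 times it, then the intrinsics apply), "rvec" (rotation vector, rad) and "tvec" (3), from world to camera coordinates, as OpenCV has them; the wrist camera has in their place "hand_eye" (4x4, takes a point from camera to tool coordinates, whose origin is the TCP and whose axes are the flange's). Camera axes: x right, y down, z forward; pixel columns grow to the right and rows downward; lengths in mm; the calibration is good to about 2 mm. A picture is of the moment at which its call begins: read the wrist's pose just before it. There is no depth.
- ctrl.hand_in(): hands the job in; it is judged then, once.
The state is a dict: "time": time; "joints": joint angles; "joint_vel": joint speeds; "effort": joint torques, N m; "eef_pos": TCP position; "tool_rot": TCP orientation; "ft_force": force on the tool from outside, world axes, zero at the start; "torque": the same for the moment, N m; "opening": finger opening in mm; "gripper_force": force on a finger pad.
Only numpy, scipy, OpenCV 4.12 (cv2) and the standard library are available. Lean on these libraries where they do the work, as an engineer would, in place of code of your own. Each camera call takes 0.05 s, during which the arm holds its last target. There are 200 camera calls.

### The job

Get the kettle base ready for green tea: push the lever's orange pad down to free it, swing it round and let it click up home in the notch that belongs to the green marker. The notch can lie a little before or after the marker, so feel for it rather than trusting your eye, and do not force anything on the base. With the lever home, press the round white start button fully down and let it go, leaving the jam jar, cup, toast rack and tea jar where they stand.

Things in the scene. Friction and masses are not known exactly. Their poses are not given: they have to be found in the camera images.
- kettle: Empty black electric kettle base, fixed; about 300 mm (x) by 260 mm (y), deck 22 mm high. Origin on the shelf under the lever's pivot; z up; +x runs from the pivot to the round steel kettle seat (centre 100 mm away). The lever lies on the -x side. No part of the base may be pushed with more than 40 N.
- bridge (a point): Middle of the top of the steel bridge, an arc about 2.4 rad long over the deck on the -x side, 77 to 105 mm from the pivot, top 67 mm above the shelf. The arm passes under it. Inside it is hidden a toothed rail: a parking bay ending at lever angle 0.15 to 0.39, then one notch per marker. All notches are shifted together, unseen, by up to 0.115 rad (10 mm) before or after their markers.
- lever_pad (a point): Centre of the upper face of the orange push pad at the lever's outer end, 150 mm from the pivot, 42 mm above the shelf when the lever is up. Flat, 56 mm long (radial), 60 mm wide (along the swing), with an upright fin on each side edge: 4 mm thick, 24 mm tall above the pad, 52 mm clear between them; open at both radial ends.
- lever_mark (a point): Point on the lever's arm 90 mm from the pivot (46 mm above the shelf when up), under the bridge: the place of the lever's upward tooth, to be compared with the markers, which sit at the same radius.
- lever (a joint): Angle of the lever about its upright pivot, rad, 0 to 1.8, growing counter-clockwise seen from above. In the kettle's frame the arm points in direction (pi - 0.95 + angle) from +x. It starts in a wide parking bay between 0 and 0.14. It takes about 1 N at the pad to swing (about 2 N when its tooth rubs on the rail) and stays where it is left.
- lever_press (a joint): How far the lever is pushed straight down, m: 0 = up, 0.012 = bottom stop. A spring lifts it with 4 N (up) to 8 N (down). Its 8 mm wide tooth stands in the rail from below; beyond 0.008 it swings free. Let go between notches, it rises until the tooth rubs on the rail (about 0.006) and can still be pushed sideways; at a notch it jumps up to 0 and is blocked sideways (2 mm play each way).
- mark_green: Green round stud, 18 mm across, 5 mm high, on top of the bridge 90 mm from the pivot. Origin at the centre of its underside. The three studs sit at lever angles 0.66, 1.12 and 1.58 rad; which colour is where changes.
- mark_yellow: Yellow stud, like the green one. Not wanted.
- mark_blue: Blue stud, like the green one. Not wanted.
- start_top (a point): Centre of the top of the round white start button (32 mm across, in a grey collar 48 mm across and 12 mm high), on the deck to the -y side of the pivot, 40 mm above the shelf. It is pressed straight down.
- start (a joint): Travel of the start button, m: 0 = out, 0.006 = fully down. Sprung: about 1.5 N to start, 5 N fully down.
- jam_jar: Amber glass jam jar with a red cap, 68 mm across, 100 mm tall, standing loose on the oak board. Origin under its centre.
- cup: Grey stoneware cup, 80 mm across, 85 mm tall, loose on the board. Origin under its centre.
- toast_rack: Chrome toast rack, 150 x 76 x 83 mm, loose on the board. Origin under its centre.
- tea_jar: White ceramic jar with bayonet lid, 100 mm across, 105 mm tall, loose on the shelf at the right of the kettle base. Origin under its centre.
Not all that is in view belongs to the job. What is shaped like the tea_jar but turquoise or yellow is not meant.

How it is judged (in metres and radians):
On the way, in this order (a step that is already met when the one before it is completed fails the run):
1. the lever has clicked up home in the notch of the green marker (horizontal distance between lever_mark and mark_green below 0.015 m and value of joint lever_press below 0.003 m), for 0.2 s.
2. with the lever home at green, the start button is pressed fully down (all of step 1 and value of joint start above 0.0048 m), for 0.05 s.
At the end, for the whole second after the job is handed in: The lever is at rest, fully up (within 3 mm) in the green marker's notch, its mark within 15 mm of the green stud seen from above; the start button is out again (within 1.5 mm); jam jar, cup, toast rack and tea jar stand still within 20 mm of where they were (all of step 1 and value of joint start below 0.0015 m and velocity of joint lever between -0.05 and 0.05 rad/s and distance of each of jam_jar, cup, toast_rack, tea_jar from where it was at the start of the episode below 0.02 m and linear speed of each of jam_jar, cup, toast_rack, tea_jar below 0.02 m/s); the robot touches nothing.
It fails at once if something on the base was forced: the robot pushed on it with more than 40 N (contact force between any of the fingers, the arm and kettle above 40 N).
It fails at once if the jam jar was shifted more than 20 mm or tipped (distance of jam_jar from where it was at the start of the episode above 0.02 m or angle between jam_jar's own z axis and vertical above 0.25 rad).
It fails at once if the cup was shifted more than 20 mm or tipped (distance of cup from where it was at the start of the episode above 0.02 m or angle between cup's own z axis and vertical above 0.25 rad).
It fails at once if the toast rack was shifted more than 20 mm or tipped (distance of toast_rack from where it was at the start of the episode above 0.02 m or angle between toast_rack's own z axis and vertical above 0.25 rad).
It fails at once if the tea jar was shifted more than 20 mm or tipped (distance of tea_jar from where it was at the start of the episode above 0.02 m or angle between tea_jar's own z axis and vertical above 0.25 rad).
It also fails if it takes over 69 s, if anything falls off the work surface, if the arm or the gripper's body presses on something with over 40 N, if the wrist force passes 120 N, or if a joint passes its speed limit or range.

## Working session

There is one attempt and no reset: what is moved stays moved. The work goes in short steps, Python scripts to look and compute and a tool call to move; the robot and the scene stay as the last step left them, time stands still between calls to the robot, and variables do not carry over. Pictures are saved under pics/ and viewed, at most 10 in all, crops included, and the job is handed in when it is done.

Besides the shell and the picture viewer there is one more tool, called as name(argument=value, ...) on one line, values as JSON. step_arm: Moves the arm, as the interface text tells. Its arguments: {"type":"object","properties":{"steps":{"type":"array","items":{"type":"number"}},"gripper":{"type":"number"}},"required":["steps"]}

```bash
mkdir -p pics
cat > h.py <<'E'
import numpy as np, cv2, pickle
from station import ctrl, optics
def grab(n):
    f=optics.grab_frame(n); pickle.dump(f,open(f'pics/{n}.pkl','wb')); return f
def ray(f,u,v):
    K=np.array(f['camera_matrix'],float); k1=float(f['k1'])
    p=cv2.undistortPoints(np.array([[[u,v]]],float),K,np.array([k1,0,0,0,0]))[0,0]
    R=cv2.Rodrigues(np.array(f['rvec'],float))[0]; t=np.array(f['tvec'],float).ravel()
    return -R.T@t, R.T@np.array([p[0],p[1],1.])
def atz(f,u,v,z):
    o,d=ray(f,u,v); return o+d*(z-o[2])/d[2]
def proj(f,P):
    K=np.array(f['camera_matrix'],float)
    return cv2.projectPoints(np.array(P,float).reshape(-1,3),np.array(f['rvec'],float),np.array(f['tvec'],float),K,np.array([float(f['k1']),0,0,0,0]))[0][:,0]
E
python3 - <<'E'
from h import *
s=ctrl.get_state(); print(s)
for n in('top','scene'):
    f=grab(n); cv2.imwrite(f'pics/{n}0.png',f['image'][:,:,::-1]); print(n,f['k1'],f['camera_matrix'],f['rvec'],f['tvec'])
E
```

```text
{'time': 0.0, 'joints': array([1.07221948e+00, 4.87356572e-02, 9.75432206e-02, 1.62196493e+00,
       1.31991118e-05, 1.44299681e+00]), 'joint_vel': array([-0.00257877, -0.00061373,  0.00043617, -0.00023   , -0.0016164 ,
        0.00023596]), 'effort': array([-3.08845410e-04, -3.38788533e+01,  3.20011497e+01,  2.04729993e-02,
       -1.69122932e-04, -1.05404044e-05]), 'eef_pos': array([189.93968269, 488.77669573, 230.09760507]), 'tool_rot': array([-3.69988156e-04,  1.84328428e-01,  9.82863997e-01, -1.12105964e-03]), 'ft_force': array([-0.8265138 , -0.33692429, -0.38569405]), 'torque': array([-0.01460579, -0.02391959, -0.01322385]), 'gripper_force': 0.0, 'opening': 85.42240906172108}
top 0.030943175935824158 [[424.47742963   0.         319.53287159]
 [  0.         424.47742963 198.11077075]
 [  0.           0.           1.        ]] [ 2.11558561 -2.1624043   0.17524046] [  -2.1419157   537.14981304 1203.26817245]
scene 0.018469203029900173 [[383.64663298   0.         318.45267897]
 [  0.         383.64663298 197.66500744]
 [  0.           0.           1.        ]] [ 1.59733242  1.85496934 -0.87613705] [  69.78071047 -290.71265357 1746.63708904]
```

View pics/top0.png

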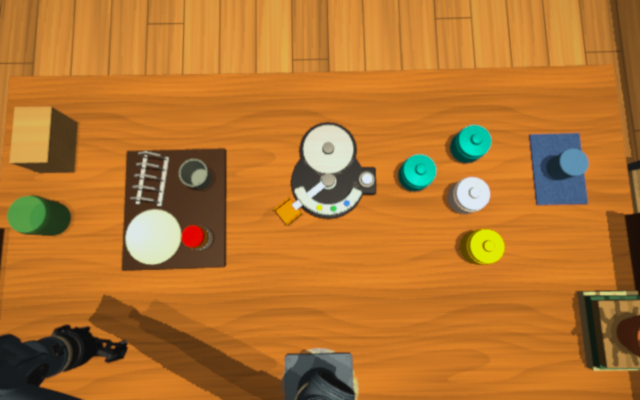

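View pics/scene0.png

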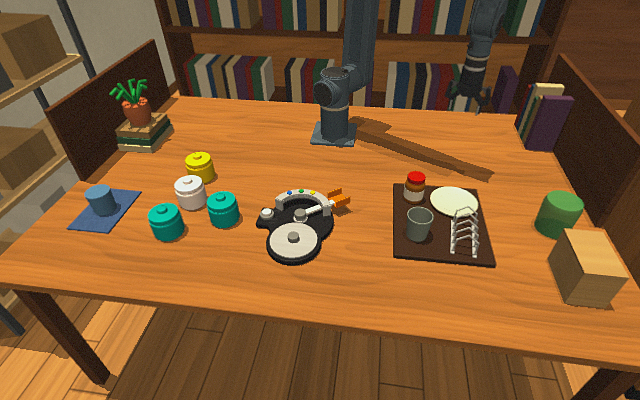

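The top view shows the base near (330,180), with the orange pad at (289,210), the studs around (320–347,205) and the button at (367,179). The jars, cup and rack are all well clear. I'll enlarge the base next.

Run:
```python
from h import *
f=pickle.load(open('pics/top.pkl','rb'))
c=f['image'][110:235,265:390,::-1]; cv2.imwrite('pics/c1.png',cv2.resize(c,None,fx=4.8,fy=4.8,interpolation=cv2.INTER_CUBIC))
```

```text
(no output)
```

View pics/c1.png

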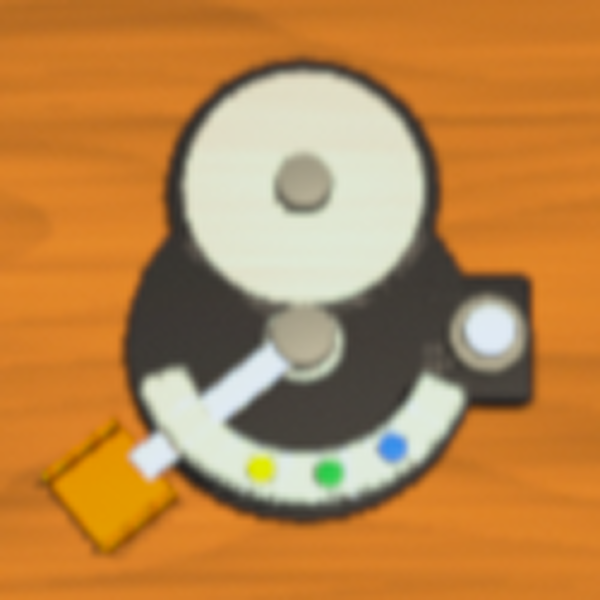

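Reading the crop: yellow stud at (261,469), green at (329,473), blue at (392,447), button top at (490,328) and pad centre at about (110,488). Green is the middle stud, so its lever angle is 1.12 rad. I'll fit the base pose from these points.

Run:
```python
from h import *
from scipy.optimize import least_squares
f=pickle.load(open('pics/top.pkl','rb'))
px=lambda x,y:((x+.5)/4.8-.5+265,(y+.5)/4.8-.5+110)
S={'y':(261,469),'g':(329,473),'b':(392,447),'btn':(490,328),'pad':(110,488)}
M={k:np.array(px(*v)) for k,v in S.items()}
def model(p):
    x,y,t,a=p; out={}
    P=lambda r,ang,z:[x+r*np.cos(t+ang),y+r*np.sin(t+ang),z]
    for k,l in zip('ygb',(.66,1.12,1.58)): out[k]=P(90,np.pi-.95+l,72)
    out['pad']=P(150,np.pi-.95+a,45)
    return out
def res(p):
    m=model(p); return np.concatenate([proj(f,m[k])[0]-M[k] for k in m])
p0=list(atz(f,*px(305,345),22)[:2])+[0,.07]
r=least_squares(res,p0); p=r.x; print('pose',p,'res',r.fun.round(2))
for k,v in model(p).items(): print(k,np.round(v,1))
b=atz(f,*M['btn'],40); print('btn',b, 'local',np.array([[np.cos(p[2]),np.sin(p[2])],[-np.sin(p[2]),np.cos(p[2])]])@(b[:2]-p[:2]))
print('seat',proj(f,[p[0]+100*np.cos(p[2]),p[1]+100*np.sin(p[2]),30]), px(303,185))
np.save('pose.npy',p)
```

```text
pose [ 5.91283374e+02 -3.87490892e+01 -2.12461211e-02  5.53586341e-02] res [-0.14  0.04  0.03  0.05  0.08 -0.07  0.03 -0.03]
y [505.6 -11.2  72. ]
g [502.3 -52.1  72. ]
b [517.5 -90.2  72. ]
pad [499.9  80.2  45. ]
btn [ 595.04711031 -155.075575     40.        ] local [   6.2341875  -116.22027321]
seat [[327.32385785 148.26953664]] (327.7291666666667, 148.14583333333334)
```

The fit residuals are under 0.15 px, the seat reprojects correctly, and the lever sits at 0.055 rad, inside the parking bay. The pad centre is at (500,80) and green at (502,-52). I'll close the fingers and move above the pad, with tool x pointing radially outward.

step_arm(gripper=0, steps=[-36.4,-22.4,0,0,0,0,-36.4,-22.4,0,0,0,0,-36.4,-22.4,0,0,0,0,-36.4,-22.4,0,0,0,0,-36.4,-22.4,0,0,0,0,-36.4,-22.4,0,0,0,0,-36.4,-22.4,0,0,0,0,-36.4,-22.4,0,0,0,0,-36.4,-22.4,0,0,0,0,-36.4,-22.4,0,0,0,0,-36.4,-22.4,0,0,0,0,-36.4,-22.4,0,0,0,0,0,0,0,0,0,0.136,0,0,0,0,0,0.136,0,0,0,0,0,0.136,0,0,0,0,0,0.136,0,0,45,0,0,0,0,0,45,0,0,0,0,0,35,0,0,0,0,0,0,0,0,0])

```text
time: 2.1
eef_pos: [494.1, 80.3, 99.1]
tool_rot: [-0.006, 0.442, 0.897, -0.003]
ft_force: [-1.4, -0.1, -0.9]
opening: -0.2
gripper_force: 0.0
```

```bash
cat >> h.py <<'E'
from scipy.spatial.transform import Rotation as Rn
def tool():
    s=ctrl.get_state(); q=s['tool_rot']; R=Rn.from_quat([q[1],q[2],q[3],q[0]]).as_matrix(); return s,s['eef_pos'],R
def rep():
    "TCP in base polar coordinates, lever-angle equivalent"
    s,p,R=tool(); P=np.load('pose.npy'); d=p[:2]-P[:2]
    a=(np.arctan2(d[1],d[0])-P[2]-np.pi+.95+np.pi)%(2*np.pi)-np.pi
    yaw=(np.arctan2(R[1,0],R[0,0])-P[2]-np.pi+.95+np.pi)%(2*np.pi)-np.pi
    print('t',round(s['time'],2),'pos',p.round(1),'r',round(np.hypot(*d),1),'ang',round(a,3),'toolx ang',round(yaw,3),'tilt',R[:,2].round(3),'F',s['ft_force'].round(2),'Ftool',(R.T@s['ft_force']).round(2),'open',round(s['opening'],1))
E
python3 - <<'E'
from h import *
rep(); s,p,R=tool(); print('to pad, tool axes',R.T@(np.array([499.9,80.2,60])-p))
f=grab('wrist'); cv2.imwrite('pics/w1.png',f['image'][:,:,::-1])
E
```

```text
t 2.1 pos [494.1  80.3  99.1] r 153.7 ang 0.085 toolx ang 0.056 tilt [-0.014 -0.    -1.   ] F [-1.42 -0.11 -0.9 ] Ftool [ 0.77 -1.19  0.92] open -0.2
to pad, tool axes [-3.98855967  4.98836471 39.05551025]
```

View pics/w1.png

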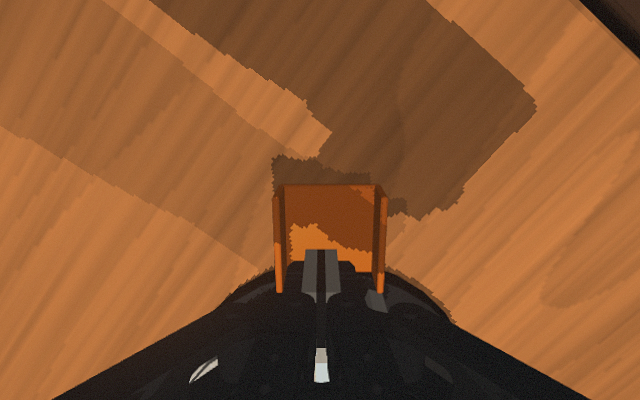

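The wrist view shows the closed fingertips at (321,260) between the fins at (280) and (381), nearly centred. I'll correct by a few mm and go down.

step_arm(steps=[-2,4,15,0,0,0,-2,1,15,0,0,0,0,0,10,0,0,0,0,0,0,0,0,0,0,0,0,0,0,0])

```text
time: 2.65
eef_pos: [507.1, 80.4, 67.3]
tool_rot: [0.001, 0.442, 0.897, 0.0]
ft_force: [0.3, -0.1, 0.6]
opening: 0.3
gripper_force: 0.0
```

```bash
python3 -c "
from h import *
rep()"
```

```text
t 2.65 pos [507.1  80.4  67.3] r 145.9 ang 0.015 toolx ang 0.056 tilt [ 0.002  0.    -1.   ] F [ 0.34 -0.08  0.61] Ftool [-0.27  0.22 -0.61] open 0.3
```

step_arm(steps=[4,-6,0,0,0,0,0,0,12,0,0,0,0,0,8,0,0,0,0,0,0,0,0,0,0,0,0,0,0,0])

```text
time: 3.15
eef_pos: [498.5, 79.9, 45.6]
tool_rot: [-0.001, 0.442, 0.897, -0.0]
ft_force: [0.7, 0.5, -0.9]
opening: 0.3
gripper_force: 0.0
```

```bash
python3 -c "
from h import *
rep()"
```

```text
t 3.15 pos [498.5  79.9  45.6] r 150.6 ang 0.064 toolx ang 0.056 tilt [-0.001 -0.    -1.   ] F [ 0.72  0.55 -0.91] Ftool [-0.    0.9   0.91] open 0.3
```

step_arm(steps=[0,0,2,0,0,0,0,0,2,0,0,0,0,0,2,0,0,0,0,0,0,0,0,0])

```text
time: 3.55
eef_pos: [499.4, 80.1, 40.5]
tool_rot: [0.0, 0.442, 0.897, 0.0]
ft_force: [-0.8, 0.3, 3.0]
opening: -0.1
gripper_force: 1.1
```

```bash
python3 -c "
from h import *
rep()"
```

```text
t 3.55 pos [499.4  80.1  40.5] r 150.2 ang 0.059 toolx ang 0.057 tilt [ 0.  0. -1.] F [-0.77  0.33  2.96] Ftool [ 0.74 -0.41 -2.96] open -0.1
```

Contact came at about the expected height of 42 mm with roughly 3 N. I'll press on to about 10 mm of travel.

step_arm(steps=[0,0,2,0,0,0,0,0,2,0,0,0,0,0,2,0,0,0,0,0,2,0,0,0,0,0,1,0,0,0,0,0,0,0,0,0,0,0,0,0,0,0])

```text
time: 4.25
eef_pos: [499.4, 80.5, 32.1]
tool_rot: [0.0, 0.441, 0.897, 0.001]
ft_force: [-2.3, 2.6, 6.8]
opening: 0.1
gripper_force: 3.3
```

```bash
python3 -c "
from h import *
rep()"
```

```text
t 4.25 pos [499.4  80.5  32.1] r 150.6 ang 0.057 toolx ang 0.057 tilt [ 0.001  0.001 -1.   ] F [-2.27  2.65  6.84] Ftool [ 3.49 -0.17 -6.84] open 0.1
```

step_arm(steps=[0,0,1.3,0,0,0,-0.07,-4.5,0,0,0,-0.03,-0.07,-4.5,0,0,0,-0.03,-0.07,-4.5,0,0,0,-0.03,-0.07,-4.5,0,0,0,-0.03,-0.07,-4.5,0,0,0,-0.03,0,0,0,0,0,0])

```text
time: 4.95
eef_pos: [482.6, 65.4, 31.0]
tool_rot: [0.0, 0.373, 0.928, 0.001]
ft_force: [-3.5, 2.5, 6.6]
opening: 0.0
gripper_force: 3.4
```

```bash
python3 -c "
from h import *
rep()"
```

```text
t 4.95 pos [482.6  65.4  31. ] r 150.6 ang 0.207 toolx ang 0.207 tilt [ 0.001  0.002 -1.   ] F [-3.45  2.54  6.56] Ftool [ 4.25 -0.55 -6.56] open 0.0
```

step_arm(steps=[-0.07,-4.5,0,0,0,-0.03,-0.07,-4.5,0,0,0,-0.03,-0.07,-4.5,0,0,0,-0.03,-0.07,-4.5,0,0,0,-0.03,-0.07,-4.5,0,0,0,-0.03,-0.07,-4.5,0,0,0,-0.03,-0.07,-4.5,0,0,0,-0.03,-0.07,-4.5,0,0,0,-0.03,-0.07,-4.5,0,0,0,-0.03,-0.07,-4.5,0,0,0,-0.03,0,0,0,0,0,0])

```text
time: 6.05
eef_pos: [456.4, 28.2, 30.8]
tool_rot: [0.0, 0.23, 0.973, 0.0]
ft_force: [-2.8, 1.2, 6.9]
opening: -0.2
gripper_force: 3.5
```

```bash
python3 -c "
from h import *
rep()
f=grab('wrist'); cv2.imwrite('pics/w2.png',f['image'][:,:,::-1])"
```

```text
t 6.05 pos [456.4  28.2  30.8] r 150.6 ang 0.51 toolx ang 0.507 tilt [ 0.  0. -1.] F [-2.84  1.16  6.94] Ftool [ 3.06 -0.24 -6.94] open -0.2
```

View pics/w2.png

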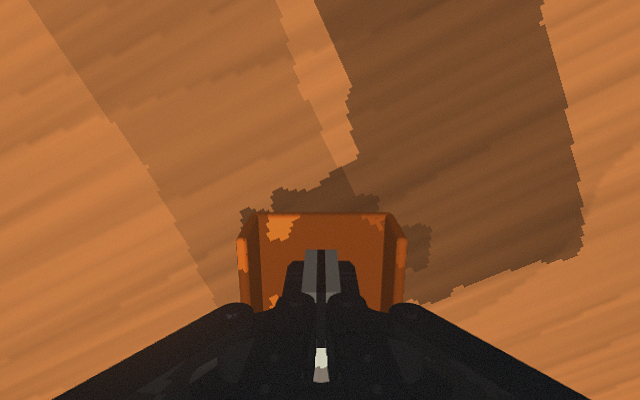

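The wrist view shows the pad still under the fingers, with fins at (247) and (398) and fingers at (321), so friction is carrying the lever along. I'll swing to about 0.91, short of the earliest possible green notch.

step_arm(steps=[-0.12,-6,0,0,0,-0.04,-0.12,-6,0,0,0,-0.04,-0.12,-6,0,0,0,-0.04,-0.12,-6,0,0,0,-0.04,-0.12,-6,0,0,0,-0.04,-0.12,-6,0,0,0,-0.04,-0.12,-6,0,0,0,-0.04,-0.12,-6,0,0,0,-0.04,-0.12,-6,0,0,0,-0.04,-0.12,-6,0,0,0,-0.04,0,0,0,0,0,0,0,0,0,0,0,0])

```text
time: 7.3
eef_pos: [440.7, -30.1, 30.7]
tool_rot: [-0.0, 0.033, 0.999, -0.001]
ft_force: [-3.9, -1.6, 6.5]
opening: -0.2
gripper_force: 3.5
```

```bash
python3 -c "
from h import *
rep()"
```

```text
t 7.3 pos [440.7 -30.1  30.7] r 150.8 ang 0.914 toolx ang 0.906 tilt [-0.    -0.002 -1.   ] F [-3.87 -1.55  6.52] Ftool [ 3.76 -1.81 -6.52] open -0.2
```

step_arm(steps=[0,0,-3,0,0,0,0,0,-3,0,0,0,0,0,-3,0,0,0,0,0,-3,0,0,0,0,0,-3,0,0,0,0,0,0,0,0,0,0,0,0,0,0,0])

```text
time: 8.0
eef_pos: [441.1, -29.3, 45.0]
tool_rot: [0.0, 0.032, 0.999, -0.0]
ft_force: [-0.8, -0.7, 0.2]
opening: -0.4
gripper_force: 0.0
```

```bash
python3 -c "
from h import *
rep()"
```

```text
t 8.0 pos [441.1 -29.3  45. ] r 150.5 ang 0.909 toolx ang 0.906 tilt [ 0. -0. -1.] F [-0.78 -0.75  0.17] Ftool [ 0.73 -0.8  -0.17] open -0.4
```

step_arm(steps=[-0.02,-2,0,0,0,-0.0135,-0.02,-2,0,0,0,-0.0135,-0.02,-2,0,0,0,-0.0135,-0.02,-2,0,0,0,-0.0135,0,0,0,0,0,0,0,0,0,0,0,0])

```text
time: 8.6
eef_pos: [440.7, -37.4, 45.0]
tool_rot: [0.0, 0.006, 1.0, 0.0]
ft_force: [0.2, 0.1, -1.0]
opening: 0.1
gripper_force: 0.0
```

```bash
python3 -c "
from h import *
rep()"
```

```text
t 8.6 pos [440.7 -37.4  45. ] r 150.6 ang 0.962 toolx ang 0.96 tilt [ 0.  0. -1.] F [ 0.24  0.11 -1.  ] Ftool [-0.24  0.11  1.  ] open 0.1
```

step_arm(steps=[-0.01,-1,0,0,0,-0.0067,-0.01,-1,0,0,0,-0.0067,-0.01,-1,0,0,0,-0.0067,-0.01,-1,0,0,0,-0.0067,-0.01,-1,0,0,0,-0.0067,0,0,0,0,0,0])

```text
time: 9.2
eef_pos: [440.8, -42.2, 45.0]
tool_rot: [-0.0, -0.011, 1.0, 0.0]
ft_force: [0.9, 0.6, 0.4]
opening: 0.1
gripper_force: 0.3
```

```bash
python3 -c "
from h import *
rep()"
```

```text
t 9.2 pos [440.8 -42.2  45. ] r 150.6 ang 0.994 toolx ang 0.994 tilt [-0.     0.001 -1.   ] F [0.91 0.55 0.38] Ftool [-0.92  0.53 -0.38] open 0.1
```

step_arm(steps=[-0.01,-1,0,0,0,-0.0067,-0.01,-1,0,0,0,-0.0067,-0.01,-1,0,0,0,-0.0067,0,0,0,0,0,0])

```text
time: 9.6
eef_pos: [440.9, -45.2, 45.1]
tool_rot: [0.0, -0.022, 1.0, 0.0]
ft_force: [0.6, 2.2, 0.5]
opening: 0.3
gripper_force: 1.2
```

```bash
python3 -c "
from h import *
rep()"
```

```text
t 9.6 pos [440.9 -45.2  45.1] r 150.5 ang 1.014 toolx ang 1.014 tilt [ 0.  0. -1.] F [0.61 2.16 0.46] Ftool [-0.71  2.14 -0.46] open 0.3
```

Contact with the fin: 2 N, the expected rubbing drag. I'll keep pushing slowly and watch the side force.

step_arm(steps=[-0.01,-1,0,0,0,-0.0067,-0.01,-1,0,0,0,-0.0067,-0.01,-1,0,0,0,-0.0067,-0.01,-1,0,0,0,-0.0067,-0.01,-1,0,0,0,-0.0067,0,0,0,0,0,0])

```text
time: 10.2
eef_pos: [441.3, -50.5, 45.0]
tool_rot: [-0.0, -0.038, 0.999, -0.0]
ft_force: [0.5, 2.2, 0.7]
opening: -0.2
gripper_force: 1.0
```

```bash
python3 -c "
from h import *
rep()"
```

```text
t 10.2 pos [441.3 -50.5  45. ] r 150.5 ang 1.05 toolx ang 1.048 tilt [-0. -0. -1.] F [0.54 2.17 0.7 ] Ftool [-0.7   2.13 -0.7 ] open -0.2
```

step_arm(steps=[-0.01,-1,0,0,0,-0.0067,-0.01,-1,0,0,0,-0.0067,-0.01,-1,0,0,0,-0.0067,-0.01,-1,0,0,0,-0.0067,0,0,0,0,0,0])

```text
time: 10.7
eef_pos: [441.6, -54.5, 45.0]
tool_rot: [-0.0, -0.052, 0.999, -0.0]
ft_force: [0.0, 1.6, 0.7]
opening: -0.1
gripper_force: 0.9
```

```bash
python3 -c "
from h import *
rep()"
```

```text
t 10.7 pos [441.6 -54.5  45. ] r 150.5 ang 1.076 toolx ang 1.074 tilt [-0. -0. -1.] F [0.04 1.64 0.74] Ftool [-0.2   1.63 -0.74] open -0.1
```

step_arm(steps=[-0.01,-1,0,0,0,-0.0067,-0.01,-1,0,0,0,-0.0067,-0.01,-1,0,0,0,-0.0067,-0.01,-1,0,0,0,-0.0067,0,0,0,0,0,0])

```text
time: 11.2
eef_pos: [442.3, -58.8, 45.0]
tool_rot: [0.0, -0.065, 0.998, -0.001]
ft_force: [0.2, 0.0, -0.0]
opening: -0.6
gripper_force: 0.0
```

```bash
python3 -c "
from h import *
rep()"
```

```text
t 11.2 pos [442.3 -58.8  45. ] r 150.4 ang 1.105 toolx ang 1.101 tilt [ 0.    -0.001 -1.   ] F [ 0.21  0.01 -0.  ] Ftool [-0.21 -0.02  0.  ] open -0.6
```

The drag has vanished, so the tooth may have entered a notch. I'll check for a block with small steps.

step_arm(steps=[-0.01,-1,0,0,0,-0.0067,-0.01,-1,0,0,0,-0.0067,0,0,0,0,0,0])

```text
time: 11.5
eef_pos: [442.4, -60.5, 45.0]
tool_rot: [-0.0, -0.072, 0.997, -0.0]
ft_force: [0.1, 0.7, 1.1]
opening: -0.1
gripper_force: 0.2
```

```bash
python3 -c "
from h import *
rep()"
```

```text
t 11.5 pos [442.4 -60.5  45. ] r 150.5 ang 1.116 toolx ang 1.115 tilt [-0. -0. -1.] F [0.1  0.71 1.13] Ftool [-0.2   0.69 -1.13] open -0.1
```

step_arm(steps=[-0.01,-1,0,0,0,-0.0067,-0.01,-1,0,0,0,-0.0067,0,0,0,0,0,0])

```text
time: 11.8
eef_pos: [442.7, -62.3, 45.0]
tool_rot: [-0.0, -0.078, 0.997, -0.0]
ft_force: [-0.0, 0.1, 0.8]
opening: 0.1
gripper_force: 0.3
```

```bash
python3 -c "
from h import *
rep()"
```

```text
t 11.8 pos [442.7 -62.3  45. ] r 150.5 ang 1.129 toolx ang 1.128 tilt [-0. -0. -1.] F [-0.04  0.07  0.77] Ftool [ 0.03  0.07 -0.77] open 0.1
```

step_arm(steps=[-0.01,-1,0,0,0,-0.0067,-0.01,-1,0,0,0,-0.0067,0,0,0,0,0,0])

```text
time: 12.1
eef_pos: [443.0, -64.3, 45.0]
tool_rot: [-0.0, -0.085, 0.996, -0.0]
ft_force: [-0.1, 0.5, 0.7]
opening: -0.3
gripper_force: 0.3
```

```bash
python3 -c "
from h import *
rep()"
```

```text
t 12.1 pos [443.  -64.3  45. ] r 150.5 ang 1.142 toolx ang 1.141 tilt [-0. -0. -1.] F [-0.11  0.53  0.69] Ftool [ 0.02  0.54 -0.69] open -0.3
```

step_arm(steps=[-0.01,-1,0,0,0,-0.0067,-0.01,-1,0,0,0,-0.0067,0,0,0,0,0,0])

```text
time: 12.4
eef_pos: [443.1, -65.3, 44.9]
tool_rot: [-0.0, -0.092, 0.996, 0.001]
ft_force: [-1.1, 3.7, 2.0]
opening: 0.1
gripper_force: 2.1
```

```bash
python3 -c "
from h import *
rep()"
```

```text
t 12.4 pos [443.1 -65.3  44.9] r 150.6 ang 1.149 toolx ang 1.155 tilt [-0.001  0.002 -1.   ] F [-1.08  3.7   1.95] Ftool [ 0.39  3.84 -1.95] open 0.1
```

step_arm(steps=[-0.01,-1,0,0,0,-0.0067,0,0,0,0,0,0])

```text
time: 12.6
eef_pos: [443.1, -65.7, 44.9]
tool_rot: [-0.0, -0.095, 0.995, 0.002]
ft_force: [-1.4, 6.4, 3.1]
opening: 0.3
gripper_force: 3.1
```

```bash
python3 -c "
from h import *
rep()"
```

```text
t 12.6 pos [443.1 -65.7  44.9] r 150.6 ang 1.151 toolx ang 1.162 tilt [-0.001  0.003 -1.   ] F [-1.37  6.42  3.09] Ftool [ 0.12  6.57 -3.07] open 0.3
```

The lever is firmly blocked at about 1.07–1.08 rad, within green's allowed shift. I'll back off to the middle of the pad, lift, and go above the button.

step_arm(steps=[0,4,0,0,0,0,0,5,0,0,0,0,0,4,0,0,0,0,0,0,0,0,0,0,0,0,-10,0,0,0,0,0,-25,0,0,0,0,0,-30,0,0,0,-25.7,-25.1,0,0,0,0,-25.7,-25.1,0,0,0,0,-25.7,-25.1,0,0,0,0,-25.7,-25.1,0,0,0,0,-25.7,-25.1,0,0,0,0,0,0,0,0,0,0,0,0,0,0,0,0,0,0,0,0,0,0,0,0,0,0,0,0])

```text
time: 14.2
eef_pos: [590.5, -152.7, 110.9]
tool_rot: [0.0, -0.095, 0.995, -0.0]
ft_force: [0.4, -0.2, 0.1]
opening: -0.5
gripper_force: 0.0
```

Run:
```python
from h import *
rep(); s,p,R=tool(); print('to btn',R.T@(np.array([595,-155.1,46])-p))
f=grab('top'); c=f['image'][130:230,280:400,::-1]; c=cv2.resize(c,None,fx=6,fy=6,interpolation=cv2.INTER_CUBIC)
P=np.load('pose.npy')
# predicted pad centre pixel (crop) at home for lever angles
for a in (1.0,1.04,1.08,1.12,1.16):
    an=np.pi-.95+a+P[2]; q=proj(f,[P[0]+150*np.cos(an),P[1]+150*np.sin(an),45])[0]; print(a,((q-[280,130]+.5)*6-.5).round(0))
cv2.imwrite('pics/c2.png',c)
```

```text
t 14.2 pos [ 590.5 -152.7  110.9] r 114.0 ang 2.535 toolx ang 1.162 tilt [ 0.001 -0.    -1.   ] F [ 0.43 -0.16  0.1 ] Ftool [-0.39 -0.24 -0.1 ] open -0.5
to btn [-3.95824436 -3.16042808 64.91223882]
1.0 [304. 605.]
1.04 [317. 604.]
1.08 [329. 603.]
1.12 [341. 601.]
1.16 [354. 598.]
```

View pics/c2.png

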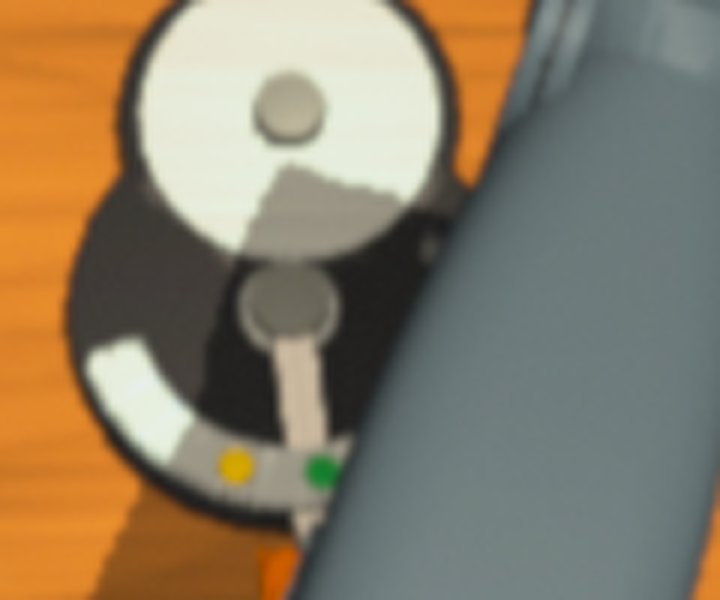

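The crop shows the lever arm running to (313,440) next to the green stud at (322,471), roughly 5 mm off, which matches a shifted notch. Next I'll come down on the button.

step_arm(steps=[-4,-3,0,0,0,0,0,0,30,0,0,0,0,0,20,0,0,0,0,0,12,0,0,0,0,0,0,0,0,0,0,0,0,0,0,0])

```text
time: 14.85
eef_pos: [595.8, -155.5, 48.6]
tool_rot: [0.0, -0.095, 0.995, -0.0]
ft_force: [0.6, 0.7, 0.5]
opening: -0.1
gripper_force: 0.0
```

Run:
```python
from h import *
rep(); s,p,R=tool(); print('to btn',R.T@(np.array([595,-155.1,40])-p))
f=grab('wrist'); cv2.imwrite('pics/w3.png',f['image'][:,:,::-1])
```

```text
t 14.85 pos [ 595.8 -155.5   48.6] r 116.8 ang 2.58 toolx ang 1.162 tilt [ 0.001 -0.    -1.   ] F [0.57 0.75 0.48] Ftool [-0.7   0.63 -0.48] open -0.1
to btn [0.69011213 0.5296813  8.58162964]
```

View pics/w3.png

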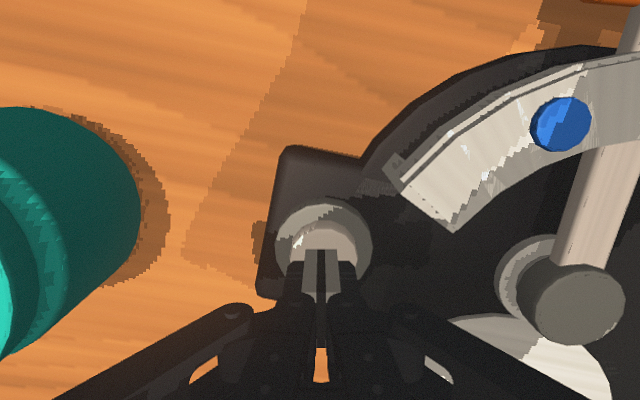

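The fingertips at (320,250) are centred on the white button at (322,240), and the turquoise jar on the left is clear. Pressing now.

step_arm(steps=[0,0,4,0,0,0,0,0,3,0,0,0,0,0,2,0,0,0,0,0,2,0,0,0,0,0,1,0,0,0,0,0,1,0,0,0,0,0,0,0,0,0])

```text
time: 15.6
eef_pos: [596.9, -156.0, 38.0]
tool_rot: [0.002, -0.095, 0.995, -0.001]
ft_force: [-1.3, 0.6, 10.0]
opening: 0.0
gripper_force: 5.2
```

```bash
python3 -c "
from h import *
rep()"
```

```text
t 15.6 pos [ 596.9 -156.    38. ] r 117.4 ang 2.59 toolx ang 1.161 tilt [ 0.003 -0.001 -1.   ] F [-1.29  0.64 10.  ] Ftool [  1.12   0.85 -10.01] open 0.0
```

There's 10 N at z=38, too stiff for the button alone, so a fingertip may be on the collar rim. I'll back up slightly and read the force profile.

step_arm(steps=[0,0,-2,0,0,0,0,0,0,0,0,0,0,0,0,0,0,0])

```text
time: 15.9
eef_pos: [596.8, -156.0, 38.1]
tool_rot: [0.001, -0.095, 0.995, -0.001]
ft_force: [2.8, -1.1, 6.3]
opening: 0.2
gripper_force: 3.4
```

```bash
python3 -c "
from h import *
rep()"
```

```text
t 15.9 pos [ 596.8 -156.    38.1] r 117.3 ang 2.589 toolx ang 1.161 tilt [ 0.003 -0.001 -1.   ] F [ 2.85 -1.13  6.32] Ftool [-2.6  -1.66 -6.31] open 0.2
```

step_arm(steps=[0,0,-2,0,0,0,0,0,0,0,0,0,0,0,0,0,0,0])

```text
time: 16.2
eef_pos: [596.1, -155.8, 39.2]
tool_rot: [0.001, -0.095, 0.995, -0.0]
ft_force: [2.6, -0.0, 5.0]
opening: -0.3
gripper_force: 2.1
```

```bash
python3 -c "
from h import *
rep()"
```

```text
t 16.2 pos [ 596.1 -155.8   39.2] r 117.1 ang 2.583 toolx ang 1.161 tilt [ 0.001 -0.    -1.   ] F [ 2.56 -0.04  5.03] Ftool [-2.51 -0.52 -5.03] open -0.3
```

step_arm(steps=[0,0,-2,0,0,0,0,0,0,0,0,0,0,0,0,0,0,0])

```text
time: 16.5
eef_pos: [595.3, -155.4, 40.7]
tool_rot: [-0.0, -0.095, 0.995, 0.0]
ft_force: [2.1, -0.9, 2.8]
opening: 0.5
gripper_force: 1.6
```

```bash
python3 -c "
from h import *
rep()"
```

```text
t 16.5 pos [ 595.3 -155.4   40.7] r 116.8 ang 2.576 toolx ang 1.161 tilt [-0.001  0.    -1.   ] F [ 2.07 -0.93  2.77] Ftool [-1.85 -1.3  -2.77] open 0.5
```

The button top seems to sit near 44 in robot z. While pressing, the tip drifted about 2 mm in +x, possibly onto the collar. I'll recentre and press again, comparing the depth.

step_arm(steps=[0,0,-5,0,0,0,2,0.6,0,0,0,0,0,0,2,0,0,0,0.2,0,2,0,0,0,0.2,0,2,0,0,0,0.2,0,2,0,0,0,0.2,0,2,0,0,0,0.2,0,2,0,0,0,0,0,0,0,0,0,0,0,0,0,0,0])

```text
time: 17.5
eef_pos: [592.0, -154.8, 37.8]
tool_rot: [-0.0, -0.095, 0.995, 0.0]
ft_force: [-8.2, 4.8, 18.3]
opening: -0.1
gripper_force: 9.0
```

```bash
python3 -c "
from h import *
rep(); print(ctrl.get_state()['torque'])
f=pickle.load(open('pics/top.pkl','rb'));print(atz(f,(490.5)/4.8-.5+265,(328.5)/4.8-.5+110,44))"
```

```text
t 17.5 pos [ 592.  -154.8   37.8] r 116.0 ang 2.548 toolx ang 1.162 tilt [-0.     0.001 -1.   ] F [-8.24  4.84 18.3 ] Ftool [  7.18   6.32 -18.3 ] open -0.1
[ 0.93659725  1.86748339 -0.00873936]
[ 594.2130102  -154.59880421   44.        ]
```

Same hard stop at 37.8, 5 mm away from the first spot. To confirm it was the full stroke, I'll find the height of first contact.

step_arm(steps=[-0.5,0,-5,0,0,0,0,0,-3,0,0,0,0,0,0,0,0,0,0,0,0,0,0,0])

```text
time: 17.9
eef_pos: [593.4, -155.5, 41.7]
tool_rot: [0.0, -0.095, 0.995, -0.0]
ft_force: [0.3, 0.5, 3.7]
opening: 0.0
gripper_force: 1.3
```

```bash
python3 -c "
from h import *
rep(); print(ctrl.get_state()['gripper_force'])"
```

```text
t 17.9 pos [ 593.4 -155.5   41.7] r 116.7 ang 2.561 toolx ang 1.161 tilt [ 0.001 -0.    -1.   ] F [0.32 0.45 3.68] Ftool [-0.4   0.38 -3.68] open 0.0
1.3360485434532166
```

step_arm(steps=[0,0,-1,0,0,0,0,0,0,0,0,0,0,0,0,0,0,0])

```text
time: 18.2
eef_pos: [593.4, -155.5, 43.0]
tool_rot: [0.0, -0.095, 0.995, -0.0]
ft_force: [1.0, 0.1, 1.4]
opening: 0.2
gripper_force: 1.0
```

step_arm(steps=[0,0,-1,0,0,0,0,0,0,0,0,0,0,0,0,0,0,0])

```text
time: 18.5
eef_pos: [592.9, -155.5, 43.9]
tool_rot: [-0.0, -0.095, 0.995, -0.0]
ft_force: [0.5, -0.8, 1.0]
opening: 0.2
gripper_force: 0.7
```

step_arm(steps=[0,0,-1,0,0,0,0,0,0,0,0,0,0,0,0,0,0,0])

```text
time: 18.8
eef_pos: [592.3, -155.2, 44.4]
tool_rot: [-0.001, -0.095, 0.995, 0.0]
ft_force: [0.2, 0.2, -0.2]
opening: -0.2
gripper_force: 0.0
```

Contact spans 44.0 to 38.0, which is exactly the 6 mm stroke, so the button went fully down and has come back out. I'll lift clear and check the lever.

step_arm(steps=[0,0,-15,0,0,0,0,0,-30,0,0,0,0,0,-40,0,0,0,20,-20,-20,0,0,0,40,-30,0,0,0,0,45,-20,0,0,0,0,45,-20,0,0,0,0,45,-20,0,0,0,0,40,-20,0,0,0,0,0,0,0,0,0,0,0,0,0,0,0,0,0,0,0,0,0,0])

```text
time: 20.0
eef_pos: [387.5, -327.2, 150.7]
tool_rot: [0.0, -0.095, 0.995, -0.0]
ft_force: [-0.6, -0.4, -0.2]
opening: -0.3
gripper_force: 0.0
```

Run:
```python
from h import *
rep()
f=grab('top'); c=f['image'][130:240,280:400,::-1]; c=cv2.resize(c,None,fx=5,fy=5,interpolation=cv2.INTER_CUBIC)
P=np.load('pose.npy')
for a in (1.04,1.08,1.12):
    an=np.pi-.95+a+P[2]
    for z in (42,36): print(a,z,[((proj(f,[P[0]+r*np.cos(an),P[1]+r*np.sin(an),z])[0]-[280,130]+.5)*5-.5).round(0) for r in (60,150)])
cv2.imwrite('pics/c3.png',c)
```

```text
t 20.0 pos [ 387.5 -327.2  150.7] r 353.1 ang 1.927 toolx ang 1.162 tilt [ 0.001 -0.    -1.   ] F [-0.61 -0.44 -0.15] Ftool [ 0.68 -0.31  0.15] open -0.3
1.04 42 [array([249., 351.]), array([264., 504.])]
1.04 36 [array([249., 353.]), array([263., 505.])]
1.08 42 [array([253., 351.]), array([274., 502.])]
1.08 36 [array([253., 352.]), array([274., 503.])]
1.12 42 [array([257., 350.]), array([284., 501.])]
1.12 36 [array([257., 352.]), array([284., 502.])]
```

View pics/c3.png

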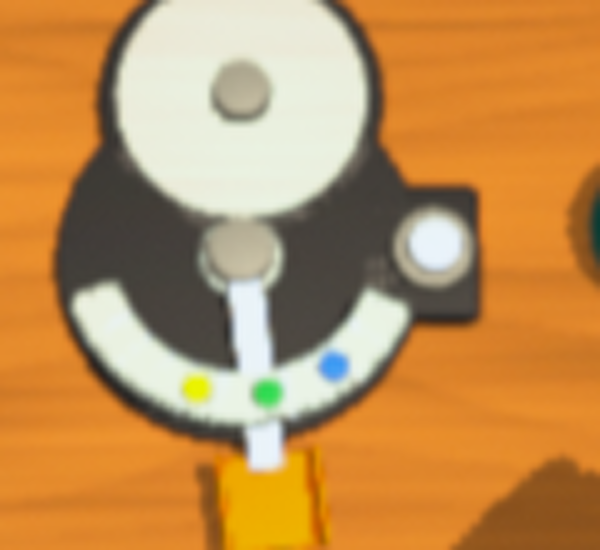

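The final crop shows the lever arm (250,330)→(265,450) under the green stud at (267,393), about 1.08 rad and roughly 4 mm off. The button is out and the arm is clear. Handing in.

```bash
python3 -c "
from station import ctrl
print(ctrl.hand_in())"
```

```text
the job is handed in; nothing more can be done
None
```

I handed the job in at about 20 s: the lever is blocked in the notch about 4 mm from the green stud, the start button was pressed its full 6 mm and released, and I saw no contact with any of the loose items; no verdict came back.

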